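# Work the kiln probe out of its tight case

## Robot

A 6-joint arm with a two-finger parallel gripper is mounted at the origin on the work surface. World frame = base frame: x ahead of the robot, y to its left, z up, the work surface at z = 0. Lengths are in m, angles in rad, forces in N, time in s.
With the tool pointing down it reaches from about 0.3 to 0.775 m from the base axis. Payload 14.6 kg.
Tool frame: the origin (TCP) lies between the finger pads; the fingertips stand 14 mm ahead of it and the grasp point (between the pads) lies 5 mm behind it; z points along the fingers, y is the line along which they close (so a half turn about z gives the same grasp; the last joint's range is limited). The gripper opens to 94 mm and grips with 3 to 60 N. Pads are 16 mm wide; open, the fingers measure 119 mm over their backs; the gripper's body (75 mm by 177 mm) begins 78 mm behind the grasp point.
Start: joints at [1.232, 0.3, 1.521, -0, 1.321, -0.067], TCP at [0.148, 0.53, 0.219] pointing down, gripper open.
Joint ranges: [-3.03, 3.03], [-0.79, 2.21], [0.23, 2.52], [-1.04, 4.18], [0, 3.07], [-2.55, 2.55]. Speed limits (rad/s): [2.22, 2.22, 2.57, 3.14, 3.14, 3.14].

## Interface

Orientations are given as [roll, pitch, yaw] about the fixed x, y, z axes, in that order (R = Rz(yaw) Ry(pitch) Rx(roll)).
In Python, from station import ctrl gives the robot as it stands. The module is installed in compiled form; this text tells all that it offers.
- The arm moves only by the tool move_arm, never from a script. Its argument "targets" is a list of rows, each a list of 7 numbers: the opening, from -1 (shut) to 1 (fully open), then the shift along the tool's x, y, z in units of 50 mm (1.0 is 50 mm), then the turn, a rotation vector about the tool's x, y, z in rad. A call has 1 to 12 rows; each row is the pose to reach, as a shift and turn from the pose commanded when the call began, along the tool's axes at that moment; what a row does not reach only later rows make up. A row lasts 1/10 s, in which the tool goes at most 50 mm and 8.59 degrees, less where a joint would pass 70% of its speed; a pose out of reach is approached as far as the arm can. A call with a gripper value outside its range is refused whole. The fingers move at their own pace and stop on an object; "grip_force" is the grip in N (left out, the last holds). Time passes only in rows, so rows that repeat a pose let the fingers close. It gives the time, the measured TCP pose, the force, the opening and the grip force at its end, in the units of the state.
- ctrl.get_obs(): the state, without advancing time (a new reading comes with each control period).
- ctrl.camera(name): name is "scene" or "top"; returns (picture, depth): 480x640x3 uint8, red, green, blue; 480x640 float32, m along the optical axis (not along the pixel's ray), 0 where there is no reading.
- ctrl.camera_params(name): a dict with "intrinsics" (3x3 intrinsics, pixels), "rvec" (rotation vector, rad) and "tvec" (3), from world to camera coordinates, as OpenCV has them. Camera axes: x right, y down, z forward; pixel columns grow to the right and rows downward; lengths in m; the calibration is good to about 2 mm. A picture is of the moment at which its call begins. camera_params takes no time and is no camera call.
- ctrl.hand_in(): hands the job in; it is judged then, once.
Trained networks look in the newest picture that a camera, given by its name, has taken for a name from the list of things; names that differ only in an ending like _2 or _b are one class to them, and where a whole thing is asked for, a point or a joint stands for the part that bears it (a point fixed in the world has none). Each returns a list of dicts, best first, with "score" (0 to 1); they miss things now and then, are a little off and sometimes report something else, mostly with a low value. They report only what shows in the picture. A call takes as long as a camera call. They do not tell look-alikes from the thing itself.
- ctrl.cut_out(camera, target): "region" (480x640 bool, what is visible of it) and "point" ([column, row] in pixels, amid what is visible of it).
- ctrl.tip_of(camera, target): "point" ([column, row] in pixels: a listed point, or the origin of a listed thing).
The state is a dict: "time_s": time; "qpos": joint angles; "joint_vel": joint speeds; "tau": joint torques, N m; "ee_pos": TCP position; "eef_rot": TCP orientation; "force": force on the tool from outside, world axes, zero at the start; "moment": the same for the moment, N m; "grip_width": finger opening in m; "grip_force": force on a finger pad.
Only numpy, scipy, OpenCV 4.12 (cv2) and the standard library are available. Lean on these libraries where they do the work, as an engineer would, in place of code of your own. Each camera call takes 0.05 s, during which the arm holds its last target. There are 200 camera calls.

## Task

The red kiln probe is stuck tight in the front cutout of its carrying case, which stands loose on the bench. Work it out by its protruding end with small wiggles, without dragging or lifting the case along, then lay it gently in the aluminium tray, display side up and wholly inside the rim, and let go. Leave the jar, the bowl and the brush alone.

Things in the scene. Friction and masses are not known exactly. Their poses are not given: they have to be found in the camera images.
- case: Black hard case, yellow lid that stays shut, 150 (x) x 160 (y) x 77 mm tall, 1.4 to 2.2 kg, standing loose on the bench: a steady pull above about 7 N may drag it, and it must stay within 18 mm of its start. Origin: centre of its underside. Its grey front wall is at x = -75 mm, facing the case's -x.
- case_mouth (a point): Centre of the cutout in the outer face of the front wall, 48 mm above the bench. The cutout is 44 mm wide and reaches from 34 to 70 mm above the bench. Behind it lies a level floor 34 mm up and an empty cavity 144 mm wide: room to swing the probe about 0.25 rad left and right.
- case_grip (a point): Hidden point 18 mm behind the cutout's face, midway between two upright rubber posts (radius 8 mm, non-turning, sprung sideways at 1 N/mm) that pinch the handle from left and right with 16 N each. A straight pull meets more friction than the case has on the bench. Swung left and right about this point, the sides slip in turn and the probe walks out about 4 mm per swing.
- probe: Kiln probe, 175 mm long, 0.11 to 0.18 kg: red handle 120 x 28 x 28 mm, black display on top near its outer end, then a steel sheath 12 mm thick, 55 mm long. Origin: centre of the handle's underside; x points from the outer end (x = -60 mm) to the tip (+115 mm), z up. Starts level in the case along the case's x, underside 34 mm above the bench, 51 to 59 mm sticking out.
- probe_butt (a point): Centre of the handle's outer end face, 14 mm above the handle's underside.
- probe_tip (a point): End of the steel sheath, 14 mm above the level of the handle's underside. Once the handle's inner end (probe x = +60 mm) has passed the rubber posts, the sheath slides out freely.
- tray: Shallow aluminium tray fixed to the bench, 215 (x) x 130 (y) mm outside, rim 16 mm high and 6 mm thick, floor 6 mm thick. Origin: centre of its underside.
- jar: Amber glaze jar with white cap, 66 mm across, 85 mm tall, standing between case and tray. Origin: centre of its underside.
- bowl: Terracotta bowl, 104 mm across, 60 mm tall, behind the jar. Origin: centre of its underside.
- brush: Fan brush with a wooden handle lying on the bench near the robot, 180 mm long, 34 mm wide, 12 mm high. Origin: 106 mm from the handle end, at bench level.
Mind the look-alikes: they are no part of the job. What is meant by the probe is not green, purple or turquoise, and is the larger of those in its own colour.

How it is judged:
On the way:
1. the whole probe has been drawn out of the case (x of probe_tip in the frame of case below -0.076 m and distance of case from where it was at the start of the episode below 0.018 m), for 0.1 s.
At the end, for the whole second after the job is handed in: The probe lies flat and still on the tray floor, display up (tilt under 0.1 rad), both its ends inside the rim; the case stands flat within 18 mm of where it began (x of probe_tip in the frame of tray between -0.1055 and 0.1055 m and x of probe_butt in the frame of tray between -0.1055 and 0.1055 m and y of probe_tip in the frame of tray between -0.061 and 0.061 m and y of probe_butt in the frame of tray between -0.061 and 0.061 m and z of probe in the frame of tray below 0.012 m and angle between probe's own z axis and vertical below 0.1 rad and linear speed of probe below 0.02 m/s and distance of case from where it was at the start of the episode below 0.018 m and angle between case's own z axis and vertical below 0.05 rad); the robot touches nothing.
It fails at once if the case is dragged 18 mm or more, or lifted (distance of case from where it was at the start of the episode above 0.018 m or angle between case's own z axis and vertical above 0.12 rad).
It fails at once if the probe is dropped or pressed hard on the tray or bench (over 40 N on the tray, or faster than 0.6 m/s within 30 mm of the bench) (contact force between probe and tray above 40 N or (linear speed of probe above 0.6 m/s and height (world z) of probe below 0.03 m)).
It fails at once if the jar, the bowl or the brush is moved by 20 mm or more (distance of any of jar, bowl, brush from where it was at the start of the episode above 0.02 m).
It also fails if it takes over 72 s, if anything falls off the work surface, if the arm or the gripper's body presses on something with over 40 N, if the wrist force passes 120 N, or if a joint passes its speed limit or range.

## Working session

There is one attempt and no reset: what is moved stays moved. The work goes in short steps, Python scripts to look and compute and a tool call to move; the robot and the scene stay as the last step left them, time stands still between calls to the robot, and variables do not carry over. Pictures are saved under pics/ and viewed, at most 10 in all, crops included, and the job is handed in when it is done.

Besides the shell and the picture viewer there is one more tool, called after ">>>" as name(argument=value, ...) on one line, values as JSON. move_arm: Moves the arm, as the interface text tells. Its arguments: {"type":"object","properties":{"targets":{"type":"array"},"grip_force":{"type":"number"}},"required":["targets"]}

```bash
mkdir -p pics; cat > h.py <<'E'
import numpy as np,cv2
from station import ctrl
def cam(n):
    p=ctrl.camera_params(n);K=np.array(p["intrinsics"]);R=cv2.Rodrigues(np.array(p["rvec"],float))[0];t=np.array(p["tvec"],float).ravel();return K,R,t
def cloud(n,d):
    K,R,t=cam(n);v,u=np.mgrid[:480,:640]
    P=np.stack([(u-K[0,2])/K[0,0]*d,(v-K[1,2])/K[1,1]*d,d],-1)
    return (P-t)@R
def atz(n,uv,z):
    K,R,t=cam(n);r=R.T@np.array([(uv[0]-K[0,2])/K[0,0],(uv[1]-K[1,2])/K[1,1],1]);c=-R.T@t
    return c+r*(z-c[2])/r[2]
def shot(n,f):
    im,d=ctrl.camera(n);cv2.imwrite(f"pics/{f}.png",im[:,:,::-1]);return im,d,cloud(n,d)
E
python3 - <<'E'
from h import *
np.set_printoptions(precision=4,suppress=True)
for n in("top","scene"):
    im,d,P=shot(n,n+"0")
    for o in["case","probe","tray","jar","bowl","brush"]:
        for r in ctrl.cut_out(n,o)[:3]:
            m=r["region"]&(d>0);q=P[m]
            print(n,o,round(r["score"],2),r["point"],m.sum(),np.percentile(q,[2,50,98],axis=0).ravel() if m.sum() else"")
    for o,z in[("probe_butt",.048),("case_mouth",.048),("case",0),("tray",0),("probe",.034)]:
        for r in ctrl.tip_of(n,o)[:3]: print(n,o,round(r["score"],2),r["point"],atz(n,r["point"],z))
print(ctrl.get_obs())
E
```

```text
top case 0.6 [246.1, 162.4] 6203 [0.5953 0.1309 0.0124 0.6741 0.213  0.0765 0.7599 0.2995 0.0813]
top probe 0.91 [135.3, 284.8] 1094 [0.3371 0.4295 0.0038 0.4334 0.4416 0.0264 0.4986 0.4625 0.0317]
top probe 0.71 [192.4, 375.7] 1063 [0.2337 0.2369 0.0069 0.2474 0.3295 0.0271 0.2607 0.3993 0.0315]
top probe 0.67 [287.4, 329.7] 623 [ 0.3108  0.0826 -0.0023  0.3326  0.1337  0.0201  0.3571  0.203   0.0253]
top tray 0.92 [453.1, 170.1] 5679 [ 0.5661 -0.2971  0.0003  0.6696 -0.2286  0.0054  0.776  -0.1591  0.0168]
top jar 0.61 [342.4, 200.4] 930 [ 0.5629 -0.0281  0.0207  0.5861  0.0019  0.0829  0.6197  0.0297  0.0878]
top bowl 0.9 [347.3, 143.2] 1747 [ 0.6767 -0.0459  0.0014  0.7353 -0.0012  0.0253  0.7686  0.0465  0.0608]
top brush 0.84 [348.5, 294.6] 604 [ 0.2931 -0.0305  0.0037  0.3991 -0.0006  0.0096  0.456   0.0317  0.0148]
top probe_butt 0.96 [135.9, 251.9] [0.499  0.4377 0.048 ]
top probe_butt 0.94 [182.1, 214.2] [0.576  0.3443 0.048 ]
top probe_butt 0.84 [153.8, 377.0] [0.248  0.3941 0.048 ]
top case_mouth 0.9 [237.1, 199.2] [0.6051 0.2299 0.048 ]
top case 0.6 [247.1, 169.5] [0.684
[... 1421 characters left out ...]
0.    ]
scene tray 0.68 [183.2, 287.4] [ 0.6651 -0.2279  0.    ]
scene probe 0.89 [361.2, 219.6] [0.3515 0.1331 0.034 ]
scene probe 0.79 [436.9, 333.2] [0.6125 0.3875 0.034 ]
scene probe 0.75 [368.7, 322.2] [0.6338 0.234  0.034 ]
{'time_s': 1.2, 'qpos': array([ 1.2324,  0.2999,  1.521 , -0.    ,  1.3207, -0.0666]), 'joint_vel': array([ 0.0008, -0.0003, -0.0001, -0.002 , -0.0008, -0.0015]), 'tau': array([ -0.0006, -53.1679, -35.2906,   0.0709,   0.0213,  -0.    ]), 'ee_pos': array([0.1477, 0.5298, 0.2195]), 'eef_rot': array([3.1415, 0.    , 2.8698]), 'force': array([ 0.578 , -0.8991,  0.1392]), 'moment': array([-0.0134, -0.0161, -0.0455]), 'grip_force': 0.0, 'grip_width': 0.09423777757292674}
```

```bash
python3 - <<'E'
from h import *
np.set_printoptions(precision=4,suppress=True)
out=[]
for n in("top","scene"):
    im,d,P=shot(n,n+"1")
    hsv=cv2.cvtColor(im,cv2.COLOR_RGB2HSV)
    z=P[...,2];
    # lid of the case
    m=(z>.068)&(z<.085)&(abs(P[...,0]-.68)<.12)&(abs(P[...,1]-.215)<.12)&(d>0)
    pts=P[m][:,:2].astype(np.float32)
    print(n,"case lid",cv2.minAreaRect(pts),m.sum())
    red=((hsv[...,0]<8)|(hsv[...,0]>172))&(hsv[...,1]>130)&(hsv[...,2]>60)&(d>0)
    red&=(P[...,0]>.48)&(P[...,0]<.68)&(abs(P[...,1]-.235)<.06)&(z>.03)
    q=P[red]; print(n,"red",red.sum(),np.percentile(q,[2,50,98],axis=0))
    t=q[q[:,2]>.055];print("top red",len(t),cv2.minAreaRect(t[:,:2].astype(np.float32)))
a=cv2.imread("pics/top1.png")[140:300,100:340];b=cv2.imread("pics/scene1.png")[200:390,280:520]
cv2.imwrite("pics/a.png",np.vstack([cv2.resize(a,(480,300)),cv2.resize(b,(480,300))]))
E
```

```text
top case lid ((0.6828651428222656, 0.21719086170196533), (0.16171041131019592, 0.16188663244247437), 76.7560043334961) 5525
top red 321 [[0.5572 0.2234 0.0469]
 [0.5865 0.2368 0.0609]
 [0.6094 0.255  0.0654]]
top red 290 ((0.5839385390281677, 0.23935914039611816), (0.028347767889499664, 0.053446024656295776), 79.03504943847656)
scene case lid ((0.6703619956970215, 0.22147375345230103), (0.16111837327480316, 0.1926393210887909), 76.58042907714844) 4674
scene red 156 [[0.5617 0.2265 0.0441]
 [0.5885 0.2448 0.061 ]
 [0.6036 0.2576 0.066 ]]
top red 140 ((0.582814633846283, 0.24203331768512726), (0.027657581493258476, 0.04406189173460007), 75.97666931152344)
```

View pics/a.png

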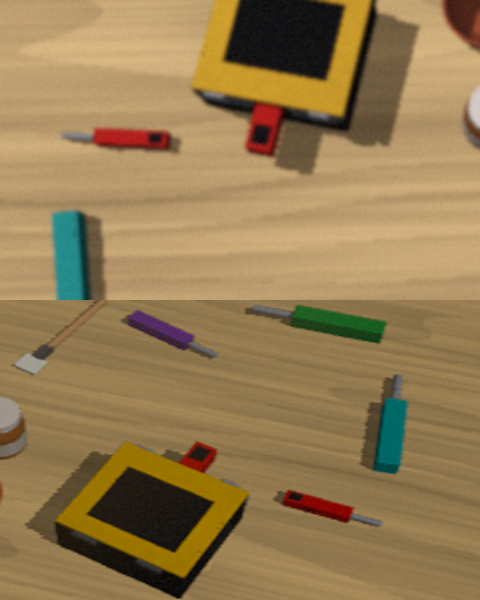

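View pics/top0.png

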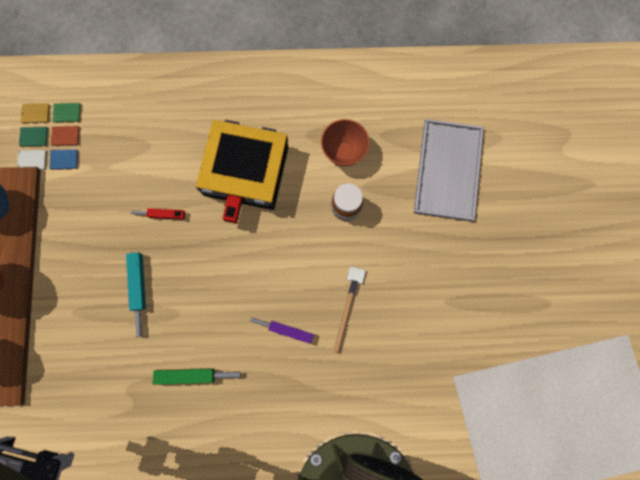

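The left red one (pixel 165,213) is a smaller decoy. The right one is at about (232,208) in the case front, with its axis yawed about -0.225 rad. I'm moving above its protruding end.

>>> move_arm(targets=[[1,-0.8,-0.27,0,0,0,0],[1,-1.6,-0.54,0,0,0,0],[1,-2.5,-0.83,0,0,0,-0.01],[1,-3.4,-1.13,0,0,0,-0.02],[1,-4.3,-1.43,0,0,0,-0.03],[1,-5.2,-1.73,0,0,0,-0.04],[1,-6.1,-2.03,0,0,0,-0.047],[1,-7.0,-2.33,0.3,0,0,-0.047],[1,-7.9,-2.63,0.7,0,0,-0.047],[1,-8.8,-2.92,1.1,0,0,-0.047],[1,-9.5,-3.15,1.3,0,0,-0.047],[1,-9.86,-3.27,1.4,0,0,-0.047]], grip_force=50)

```text
time_s: 2.5
ee_pos: [0.5803, 0.2376, 0.1478]
eef_rot: [-3.14, -0.001, 2.914]
force: [-0.3, 0.9, -0.4]
grip_width: 0.0937
grip_force: 0.0
```

```bash
python3 - <<'E'
from h import *
np.set_printoptions(precision=4,suppress=True)
im,d,P=shot("scene","s2")
for n in["top","scene"]:
    if n=="top": im,d,P=shot(n,"t2")
    z=P[...,2];m=(z>.0)&(z<.03)&(abs(P[...,0]-.67)<.125)&(abs(P[...,1]+.23)<.085)&(d>0)
    hsv=cv2.cvtColor(im,cv2.COLOR_RGB2HSV)
    g=(m&(hsv[...,1]<60)).astype(np.uint8)
    g=cv2.morphologyEx(g,cv2.MORPH_OPEN,np.ones((5,5)))>0
    print(n,"tray",cv2.minAreaRect(P[g][:,:2].astype(np.float32)),g.sum())
o=ctrl.get_obs();print(o["ee_pos"],o["eef_rot"],o["qpos"],o["force"])
a=cv2.imread("pics/t2.png")[120:300,160:400];b=cv2.imread("pics/s2.png")[200:380,280:520]
cv2.imwrite("pics/b.png",np.vstack([cv2.resize(a,(400,300)),cv2.resize(b,(400,300))]))
E
```

```text
top tray ((0.6739591956138611, -0.23064815998077393), (0.13380983471870422, 0.22203807532787323), 80.20137023925781) 5611
scene tray ((0.6739591956138611, -0.23064815998077393), (0.13380983471870422, 0.22203807532787323), 80.20137023925781) 5611
[0.5796 0.2385 0.1484] [-3.1407 -0.0012  2.9144] [ 0.332   0.5318  1.3643 -0.0001  1.2469 -1.0116] [-0.8653 -0.5975 -0.8186]
```

View pics/b.png

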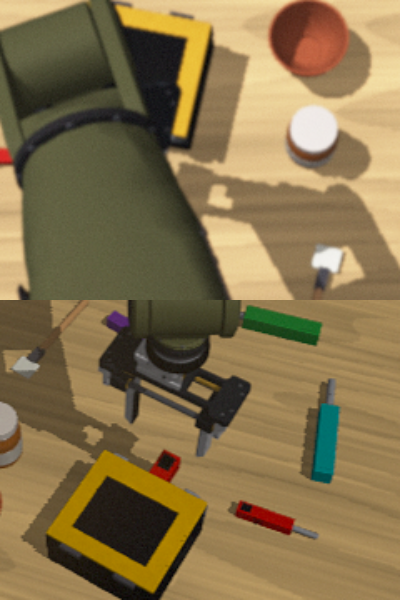

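The gripper straddles the probe's outer end. I'm descending, then closing.

>>> move_arm(targets=[[1,0,0.03,0.4,0,0,0],[1,0,0.03,0.9,0,0,0],[1,0,0.03,1.4,0,0,0],[1,0,0.03,1.8,0,0,0],[1,0,0.03,2.0,0,0,0],[1,0,0.03,2.08,0,0,0],[0.2,0,0.03,2.08,0,0,0],[-0.2,0,0.03,2.08,0,0,0],[-0.3,0,0.03,2.08,0,0,0],[-0.35,0,0.03,2.08,0,0,0],[-0.35,0,0.03,2.08,0,0,0]])

```text
time_s: 3.7
ee_pos: [0.5791, 0.2414, 0.0458]
eef_rot: [3.141, 0.0, 2.917]
force: [-0.5, 0.6, -0.1]
grip_width: 0.0573
grip_force: 0.0
```

>>> move_arm(targets=[[-0.35,0,0,0,0,0,0],[-0.35,0,0,0,0,0,0],[-0.35,0,0,0,0,0,0],[-0.35,0,0,0,0,0,0],[-0.35,0,0,0,0,0,0],[-1,0,0,0,0,0,0],[-1,0,0,0,0,0,0],[-1,0,0,0,0,0,0],[-1,0,0,0,0,0,0]], grip_force=50)

```text
time_s: 4.6
ee_pos: [0.579, 0.2414, 0.0455]
eef_rot: [3.142, -0.0, 2.917]
force: [0.6, -0.5, 0.0]
grip_width: 0.0275
grip_force: 50.0
```

>>> move_arm(targets=[[-1,0.015,0.102,0,0,0,0.1],[-1,0.019,0.207,0,0,0,0.2],[-1,0.055,0.106,0,0,0,0.1],[-1,0.08,0,0,0,0,0],[-1,0.095,-0.11,0,0,0,-0.1],[-1,0.098,-0.222,0,0,0,-0.2]])

```text
time_s: 5.2
ee_pos: [0.5718, 0.2315, 0.0454]
eef_rot: [3.141, 0.0, 3.121]
force: [2.4, -0.4, -1.6]
grip_width: 0.0277
grip_force: 50.0
```

```bash
cat > chk.py <<'E'
from h import *
np.set_printoptions(precision=4,suppress=True)
def chk():
    for n in("scene","top"):
        im,d,P=shot(n,"c")
        z=P[...,2];hsv=cv2.cvtColor(im,cv2.COLOR_RGB2HSV)
        y=(hsv[...,0]>18)&(hsv[...,0]<32)&(hsv[...,1]>200)&(z>.068)&(z<.088)&(abs(P[...,0]-.68)<.12)&(abs(P[...,1]-.215)<.12)
        q=P[y][:,:2].astype(np.float32)
        print(n,"lid",y.sum(),cv2.minAreaRect(q) if y.sum() else "")
    o=ctrl.get_obs();print(o["time_s"],o["ee_pos"],o["eef_rot"],o["force"],o["moment"],o["grip_width"])
if __name__=="__main__": chk()
E
python3 chk.py
```

```text
scene lid 2699 ((0.6843710541725159, 0.21776722371578217), (0.1610012948513031, 0.15184660255908966), 76.9936752319336)
top lid 28 ((0.6895460486412048, 0.162434384226799), (0.11895836144685745, 0.08712192624807358), 14.81972885131836)
5.3 [0.5716 0.2313 0.0454] [-3.1416 -0.0004  3.1179] [ 0.0455  0.7479 -1.1137] [ 0.2491 -0.0396  0.0961] 0.02743218656543207
```

```bash
python3 - <<'E'
import numpy as np
def pos(t,s): return np.array([(50+s)*np.cos(t),(50+s)*np.sin(t)])/50
th=-.2;s=6.;sg=1
for c in range(4):
    p0=pos(th,s);t0=th;R=np.array([[np.cos(t0),np.sin(t0)],[-np.sin(t0),np.cos(t0)]]);L=[]
    for k in range(12):
        th+=.1*sg;s+=1
        if abs(th)>.199: sg=-sg
        d=R@(pos(th,s)-p0);L.append([-1,round(d[0],3),round(d[1],3),0,0,0,round(th-t0,2)])
    print(round(s),round(th,2),L)
E
```

```text
18 0.2 [[-1, np.float64(0.014), np.float64(0.114), 0, 0, 0, 0.1], [-1, np.float64(0.017), np.float64(0.23), 0, 0, 0, 0.2], [-1, np.float64(0.007), np.float64(0.349), 0, 0, 0, 0.3], [-1, np.float64(-0.015), np.float64(0.467), 0, 0, 0, 0.4], [-1, np.float64(0.046), np.float64(0.361), 0, 0, 0, 0.3], [-1, np.float64(0.095), np.float64(0.246), 0, 0, 0, 0.2], [-1, np.float64(0.134), np.float64(0.126), 0, 0, 0, 0.1], [-1, np.float64(0.16), np.float64(-0.0), 0, 0, 0, 0.0], [-1, np.float64(0.174), np.float64(0.13), 0, 0, 0, 0.1], [-1, np.float64(0.174), np.float64(0.262), 0, 0, 0, 0.2], [-1, np.float64(0.16), np.float64(0.396), 0, 0, 0, 0.3], [-1, np.float64(0.133), np.float64(0.53), 0, 0, 0, 0.4]]
30 -0.2 [[-1, np.float64(0.013), np.float64(-0.138), 0, 0, 0, -0.1], [-1, np.float64(0.012), np.float64(-0.278), 0, 0, 0, -0.2], [-1, np.float64(-0.003), np.float64(-0.42), 0, 0, 0, -0.3], [-1, np.float64(-0.034), np.float64(-0.561), 0, 0, 0, -0.4], [-1, np.float64(0.035), np.float64(-0.431), 0, 0, 0, -0.3], [-1, np.float64(0.09), np.float64(-0.294), 0, 0, 0, -0.2], [-1, np.float64(0.133), np.float
[... 1046 characters left out ...]
64(0.011), np.float64(-0.186), 0, 0, 0, -0.1], [-1, np.float64(0.003), np.float64(-0.373), 0, 0, 0, -0.2], [-1, np.float64(-0.025), np.float64(-0.561), 0, 0, 0, -0.3], [-1, np.float64(-0.072), np.float64(-0.748), 0, 0, 0, -0.4], [-1, np.float64(0.013), np.float64(-0.573), 0, 0, 0, -0.3], [-1, np.float64(0.081), np.float64(-0.389), 0, 0, 0, -0.2], [-1, np.float64(0.13), np.float64(-0.198), 0, 0, 0, -0.1], [-1, np.float64(0.16), np.float64(0.0), 0, 0, 0, 0.0], [-1, np.float64(0.17), np.float64(-0.202), 0, 0, 0, -0.1], [-1, np.float64(0.159), np.float64(-0.405), 0, 0, 0, -0.2], [-1, np.float64(0.128), np.float64(-0.609), 0, 0, 0, -0.3], [-1, np.float64(0.076), np.float64(-0.81), 0, 0, 0, -0.4]]
```

>>> move_arm(targets=[[-1,0.014,0.114,0,0,0,0.1],[-1,0.017,0.23,0,0,0,0.2],[-1,0.007,0.349,0,0,0,0.3],[-1,-0.015,0.467,0,0,0,0.4],[-1,0.046,0.361,0,0,0,0.3],[-1,0.095,0.246,0,0,0,0.2],[-1,0.134,0.126,0,0,0,0.1],[-1,0.16,0,0,0,0,0],[-1,0.174,0.13,0,0,0,0.1],[-1,0.174,0.262,0,0,0,0.2],[-1,0.16,0.396,0,0,0,0.3],[-1,0.133,0.53,0,0,0,0.4]])

```text
time_s: 6.5
ee_pos: [0.5658, 0.2587, 0.0454]
eef_rot: [-3.141, 0.0, 2.71]
force: [-0.4, -1.1, -0.3]
grip_width: 0.0277
grip_force: 50.0
```

```bash
python3 chk.py; python3 -c "
import cv2;b=cv2.imread('pics/s2.png');from h import *;im,d,P=shot('scene','s3');cv2.imwrite('pics/s3c.png',cv2.resize(im[200:380,280:520,::-1],(720,540)))"
```

```text
scene lid 2704 ((0.6841554641723633, 0.21787120401859283), (0.1625119298696518, 0.15206792950630188), 77.01470947265625)
top lid 57 ((0.6701302528381348, 0.20197317004203796), (0.14173361659049988, 0.13322721421718597), 84.13557434082031)
6.6 [0.5656 0.2591 0.0454] [-3.1414 -0.0002  2.7134] [-2.2257  1.2376  0.7069] [ 0.2597  0.3655 -0.0212] 0.027516735279662186
```

View pics/s3c.png

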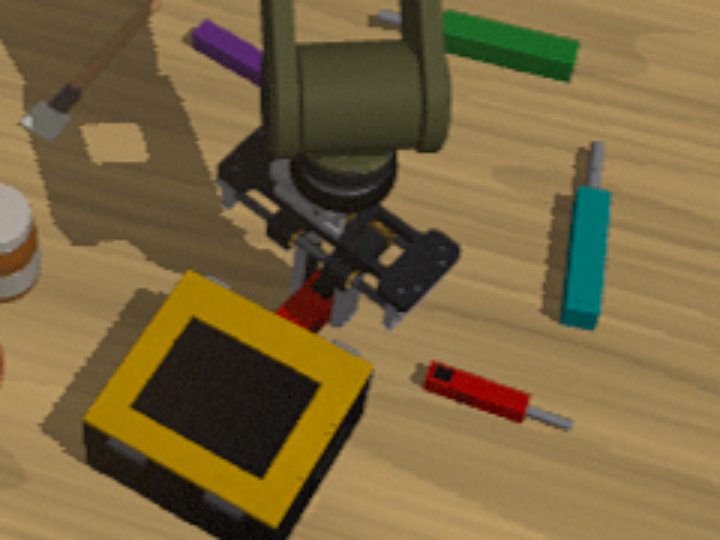

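The case hasn't moved, and the probe is held and coming out (around 310,300 in the crop). I'll keep swinging.

>>> move_arm(targets=[[-1,0.013,-0.138,0,0,0,-0.1],[-1,0.012,-0.278,0,0,0,-0.2],[-1,-0.003,-0.42,0,0,0,-0.3],[-1,-0.034,-0.561,0,0,0,-0.4],[-1,0.035,-0.431,0,0,0,-0.3],[-1,0.09,-0.294,0,0,0,-0.2],[-1,0.133,-0.15,0,0,0,-0.1],[-1,0.16,0,0,0,0,0],[-1,0.172,-0.154,0,0,0,-0.1],[-1,0.169,-0.31,0,0,0,-0.2],[-1,0.149,-0.467,0,0,0,-0.3],[-1,0.114,-0.623,0,0,0,-0.4]])

```text
time_s: 7.85
ee_pos: [0.5476, 0.2319, 0.0454]
eef_rot: [3.141, 0.0, 3.122]
force: [0.4, 1.4, 0.3]
grip_width: 0.0275
grip_force: 50.0
```

```bash
python3 chk.py
```

```text
scene lid 2699 ((0.6832431554794312, 0.21765774488449097), (0.16136151552200317, 0.15239886939525604), 76.45904541015625)
top lid 50 ((0.679022490978241, 0.19081220030784607), (0.10996781289577484, 0.1259482353925705), 78.34029388427734)
7.95 [0.5474 0.2316 0.0454] [-3.1415 -0.0008  3.119 ] [-2.5653  2.4237 -1.2871] [0.3423 0.5304 0.124 ] 0.027895936464146828
```

>>> move_arm(targets=[[-1,0.012,0.162,0,0,0,0.1],[-1,0.007,0.326,0,0,0,0.2],[-1,-0.014,0.491,0,0,0,0.3],[-1,-0.053,0.654,0,0,0,0.4],[-1,0.024,0.502,0,0,0,0.3],[-1,0.086,0.342,0,0,0,0.2],[-1,0.131,0.174,0,0,0,0.1],[-1,0.16,0,0,0,0,0],[-1,0.171,0.178,0,0,0,0.1],[-1,0.164,0.358,0,0,0,0.2],[-1,0.139,0.538,0,0,0,0.3],[-1,0.095,0.717,0,0,0,0.4]])

```text
time_s: 9.15
ee_pos: [0.5439, 0.2687, 0.0454]
eef_rot: [-3.141, 0.0, 2.711]
force: [0.5, -1.6, -0.7]
grip_width: 0.0279
grip_force: 50.0
```

```bash
python3 chk.py; python3 -c "
import cv2;from h import *;im,d,P=shot('scene','s4');cv2.imwrite('pics/s4c.png',cv2.resize(im[200:380,280:520,::-1],(720,540)))"
```

```text
scene lid 2702 ((0.6833300590515137, 0.21784010529518127), (0.16150696575641632, 0.15191233158111572), 76.81716918945312)
top lid 63 ((0.6703027486801147, 0.18578147888183594), (0.09435555338859558, 0.14320561289787292), 76.26884460449219)
9.25 [0.5438 0.2691 0.0453] [-3.1416 -0.0001  2.7142] [-1.7959  0.1867  1.5925] [-0.0513  0.0769 -0.0126] 0.027993050846788797
```

View pics/s4c.png

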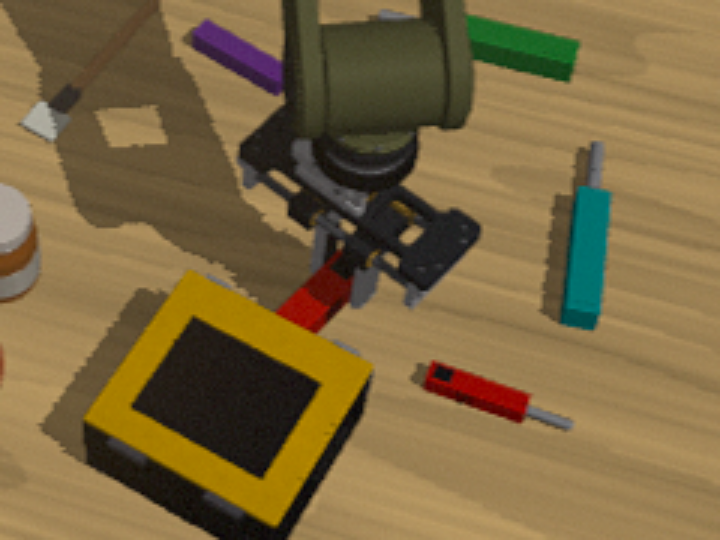

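The probe moves with the gripper and the case is still in place. Next comes the last set of swings.

>>> move_arm(targets=[[-1,0.011,-0.186,0,0,0,-0.1],[-1,0.003,-0.373,0,0,0,-0.2],[-1,-0.025,-0.561,0,0,0,-0.3],[-1,-0.072,-0.748,0,0,0,-0.4],[-1,0.013,-0.573,0,0,0,-0.3],[-1,0.081,-0.389,0,0,0,-0.2],[-1,0.13,-0.198,0,0,0,-0.1],[-1,0.16,0,0,0,0,0],[-1,0.17,-0.202,0,0,0,-0.1],[-1,0.164,-0.3,0,0,0,-0.15],[-1,0.16,-0.405,0,0,0,-0.2]])

```text
time_s: 10.4
ee_pos: [0.527, 0.2529, 0.0453]
eef_rot: [-3.141, -0.002, 2.921]
force: [-10.0, 1.9, 3.0]
grip_width: 0.0274
grip_force: 50.0
```

```bash
python3 chk.py
```

```text
scene lid 2704 ((0.6849870681762695, 0.21759924292564392), (0.16170568764209747, 0.15472595393657684), 76.38201904296875)
top lid 71 ((0.6761307120323181, 0.20918715000152588), (0.1540435254573822, 0.14253230392932892), 82.3801498413086)
10.5 [0.5268 0.2526 0.0453] [-3.1408 -0.0028  2.9206] [-10.2426   2.3645   2.972 ] [0.3278 1.5501 0.1328] 0.02773833938153281
```

>>> move_arm(targets=[[-1,0.05,0,0,0,0,0],[-1,0.1,0,0,0,0,0],[-1,0.2,0,0,0,0,0],[-1,0.3,0,0,0,0,0],[-1,0.4,0,0,0,0,0]])

```text
time_s: 11.0
ee_pos: [0.5083, 0.2575, 0.0454]
eef_rot: [-3.141, -0.0, 2.917]
force: [-0.8, -0.6, -1.0]
grip_width: 0.0276
grip_force: 50.0
```

```bash
python3 chk.py
```

```text
scene lid 2723 ((0.6846307516098022, 0.2179129719734192), (0.16119909286499023, 0.1539551168680191), 77.00582122802734)
top lid 78 ((0.6770513653755188, 0.21061956882476807), (0.14792446792125702, 0.141289621591568), 78.1420669555664)
11.1 [0.5081 0.2577 0.0454] [-3.1414 -0.0003  2.9174] [-0.1896 -0.5231 -1.122 ] [ 0.0288  0.1299 -0.0116] 0.027761877437703444
```

>>> move_arm(targets=[[-1,0.2,0,0,0,0,0],[-1,0.4,0,0,0,0,0],[-1,0.6,0,0,0,0,0],[-1,0.8,0,0,0,0,0],[-1,1.0,0,0,0,0,0],[-1,1.2,0,0,0,0,0],[-1,1.4,0,0,0,0,0],[-1,1.5,0,0,0,0,0],[-1,1.5,0,0,0,0,0],[-1,1.5,0,0,0,0,0]])

```text
time_s: 12.1
ee_pos: [0.4358, 0.2743, 0.0456]
eef_rot: [3.141, 0.0, 2.917]
force: [-0.4, -0.2, -2.9]
grip_width: 0.0277
grip_force: 50.0
```

```bash
python3 chk.py;  python3 -c "
import cv2;from h import *;im,d,P=shot('scene','s5');cv2.imwrite('pics/s5c.png',cv2.resize(im[180:360,300:540,::-1],(720,540)))
im,d,P=shot('top','t5')
for n in ('scene','top'):
  for r in ctrl.tip_of(n,'probe_tip')[:4]: print(n,r['score'],r['point'],atz(n,r['point'],.048))"
```

```text
scene lid 2694 ((0.684758186340332, 0.21755152940750122), (0.1612907350063324, 0.15342400968074799), 76.83633422851562)
top lid 146 ((0.6789531111717224, 0.21360506117343903), (0.15235590934753418, 0.14459267258644104), 76.83937072753906)
12.2 [0.4359 0.2742 0.0454] [3.1415 0.0002 2.9165] [-0.1316  0.2923 -0.6299] [ 0.0114  0.0391 -0.0205] 0.02757598259136648
scene 0.86 [374.9, 302.3] [0.58690717 0.23465646 0.048     ]
scene 0.83 [476.2, 248.0] [0.36008543 0.42919289 0.048     ]
scene 0.81 [473.9, 341.1] [0.61399406 0.46864835 0.048     ]
scene 0.76 [385.8, 231.4] [0.37956234 0.20512054 0.048     ]
top 0.97 [132.8, 211.6] [0.58428894 0.44691733 0.048     ]
top 0.75 [232.9, 204.0] [0.59495639 0.23864917 0.048     ]
top 0.67 [249.5, 318.6] [0.35679223 0.20506371 0.048     ]
top 0.6 [140.2, 334.8] [0.3308368  0.42350259 0.048     ]
```

View pics/s5c.png

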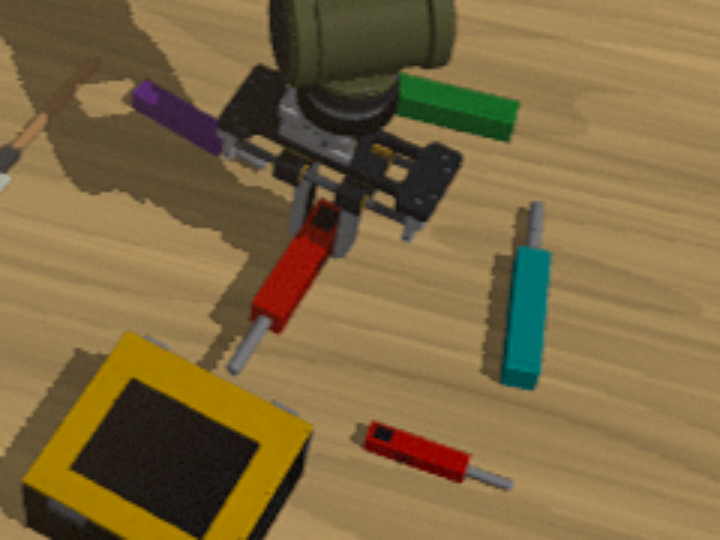

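Tip seen about 24 mm clear of the case mouth, case unmoved. The fingertips reach about 3 mm below the handle, so I'll set the probe on the open bench and regrasp higher, nearer its balance point.

>>> move_arm(targets=[[-1,0,0,0.15,0,0,0],[-1,0,0,0.3,0,0,0],[-1,0,0,0.45,0,0,0],[-1,0,0,0.53,0,0,0],[-1,0,0,0.55,0,0,0],[-1,0,0,0.55,0,0,0],[-0.1,0,0,0.55,0,0,0],[-0.1,0,0,0.55,0,0,0],[-0.1,0,0,0.55,0,0,0],[-0.1,0,0,0.55,0,0,0]], grip_force=40)

```text
time_s: 13.4
ee_pos: [0.4357, 0.2743, 0.0182]
eef_rot: [3.141, 0.0, 2.917]
force: [1.5, 0.2, 0.0]
grip_width: 0.0423
grip_force: 0.0
```

```bash
python3 -c "
from h import *
np.set_printoptions(precision=4,suppress=True)
for n in('scene','top'):
    im,d,P=shot(n,n+'6')
    for r in ctrl.cut_out(n,'tray')[:1]:
        v,u=np.nonzero(cv2.morphologyEx(r['region'].astype(np.uint8),cv2.MORPH_OPEN,np.ones((5,5))))
        q=np.array([atz(n,(a,b),.014)[:2] for a,b in zip(u,v)],np.float32);print(n,r['score'],cv2.minAreaRect(q))
    hsv=cv2.cvtColor(im,cv2.COLOR_RGB2HSV)
    red=((hsv[...,0]<8)|(hsv[...,0]>172))&(hsv[...,1]>130)&(d>0)&(P[...,0]>.38)&(P[...,0]<.6)&(abs(P[...,1]-.25)<.06)&(P[...,2]<.05)
    print(red.sum(),cv2.minAreaRect(P[red][:,:2].astype(np.float32)),np.percentile(P[red][:,2],[50,90]))
cv2.imwrite('pics/s6c.png',cv2.resize(cv2.imread('pics/scene6.png')[180:360,300:540],(720,540)))
o=ctrl.get_obs();print(o['ee_pos'],o['force'],o['grip_width'])"
```

```text
Traceback (most recent call last):
  File "h.py", line 10, in atz
    K,R,t=cam(n);r=R.T@np.array([(uv[0]-K[0,2])/K[0,0],(uv[1]-K[1,2])/K[1,1],1]);c=-R.T@t
          ~~~^^^
  File "h.py", line 4, in cam
    p=ctrl.camera_params(n);K=np.array(p["intrinsics"]);R=cv2.Rodrigues(np.array(p["rvec"],float))[0];t=np.array(p["tvec"],float).ravel();return K,R,t
ValueError: time passes only in moves, steps and waits
```

```bash
python3 -c "
from h import *
np.set_printoptions(precision=4,suppress=True)
for n in('scene','top'):
    im,d,P=shot(n,n+'6')
    for r in ctrl.cut_out(n,'tray')[:1]:
        Q=cloud(n,np.ones((480,640)));K,R,t=cam(n);c=-R.T@t
        ray=Q-c;G=c+ray*((.014-c[2])/ray[...,2])[...,None]
        g=cv2.morphologyEx(r['region'].astype(np.uint8),cv2.MORPH_OPEN,np.ones((5,5)))>0
        print(n,r['score'],cv2.minAreaRect(G[g][:,:2].astype(np.float32)))
    hsv=cv2.cvtColor(im,cv2.COLOR_RGB2HSV)
    red=((hsv[...,0]<8)|(hsv[...,0]>172))&(hsv[...,1]>130)&(d>0)&(P[...,0]>.38)&(P[...,0]<.6)&(abs(P[...,1]-.25)<.06)&(P[...,2]<.05)
    if red.sum(): print(red.sum(),cv2.minAreaRect(P[red][:,:2].astype(np.float32)),np.percentile(P[red][:,2],[50,90]))
cv2.imwrite('pics/s6c.png',cv2.resize(cv2.imread('pics/scene6.png')[180:360,300:540],(720,540)))
o=ctrl.get_obs();print(o['ee_pos'],o['force'],o['grip_width'])"
```

```text
scene 0.7 ((0.67631596326828, -0.22440585494041443), (0.1394796371459961, 0.2204582244157791), 80.97682189941406)
519 ((0.4763900637626648, 0.2627570331096649), (0.03645094856619835, 0.12197379022836685), 76.76818084716797) [0.0264 0.0303]
top 0.8 ((0.6705925464630127, -0.226778045296669), (0.13307927548885345, 0.21903371810913086), 79.90499114990234)
241 ((0.505978524684906, 0.2605729401111603), (0.03471147641539574, 0.05352431535720825), 76.59566497802734) [0.0269 0.0299]
[0.4356 0.2743 0.018 ] [ 0.5097 -1.3264 -0.2304] 0.04241726744365611
```

View pics/s6c.png

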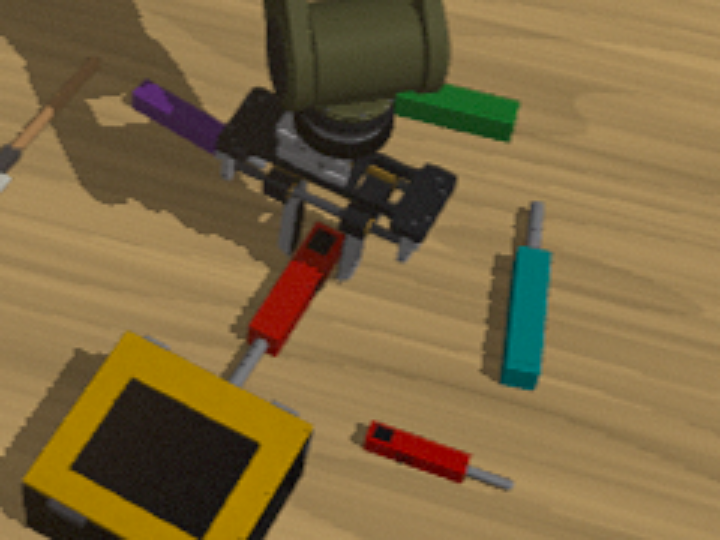

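The probe lies flat on the bench, display up. Now I regrasp at mid-handle and lift.

>>> move_arm(targets=[[-0.1,-0.2,0,-0.07,0,0,0],[-0.1,-0.4,0,-0.07,0,0,0],[-0.1,-0.6,0,-0.07,0,0,0],[-0.1,-0.8,0,-0.07,0,0,0],[-0.1,-0.88,0,-0.07,0,0,0],[-0.1,-0.88,0,-0.07,0,0,0],[-1,-0.88,0,-0.07,0,0,0],[-1,-0.88,0,-0.07,0,0,0],[-1,-0.88,0,-0.07,0,0,0],[-1,-0.88,0,-0.07,0,0,0],[-1,-0.88,0,-0.07,0,0,0],[-1,-0.88,0,-0.07,0,0,0]], grip_force=40)

```text
time_s: 14.9
ee_pos: [0.4784, 0.2645, 0.0214]
eef_rot: [-3.142, -0.0, 2.917]
force: [-0.0, 0.5, -1.0]
grip_width: 0.0275
grip_force: 40.0
```

>>> move_arm(targets=[[-1,0,0,-0.2,0,0,0],[-1,0,0,-0.6,0,0,0],[-1,0,0,-1.1,0,0,0],[-1,0,0,-1.7,0,0,0],[-1,0,0,-2.3,0,0,0],[-1,0,0,-2.8,0,0,0],[-1,0,0,-3.0,0,0,0],[-1,0,0,-3.0,0,0,0]])

```text
time_s: 15.7
ee_pos: [0.4789, 0.2646, 0.1727]
eef_rot: [3.14, 0.002, 2.917]
force: [-0.4, 0.6, -1.7]
grip_width: 0.0278
grip_force: 40.0
```

>>> move_arm(targets=[[-1,-0.2,-0.3,0,0,0,0],[-1,-0.6,-0.9,0,0,0,0],[-1,-1.1,-1.75,0,0,0,-0.01],[-1,-1.65,-2.65,0,0,0,-0.02],[-1,-2.2,-3.55,0,0,0,-0.03],[-1,-2.75,-4.45,0,0,0,-0.03],[-1,-3.3,-5.35,0,0,0,-0.04],[-1,-3.85,-6.25,0,0,0,-0.05],[-1,-4.4,-7.15,0,0,0,-0.06],[-1,-4.95,-8.0,0,0,0,-0.06],[-1,-5.3,-8.6,0,0,0,-0.06],[-1,-5.44,-8.8,0,0,0,-0.06]])

```text
time_s: 16.9
ee_pos: [0.6451, -0.2296, 0.1686]
eef_rot: [-3.142, -0.003, 2.973]
force: [-0.7, 1.0, -1.7]
grip_width: 0.0277
grip_force: 40.0
```

```bash
python3 -c "
from h import *
np.set_printoptions(precision=4,suppress=True)
im,d,P=shot('scene','s7')
hsv=cv2.cvtColor(im,cv2.COLOR_RGB2HSV)
red=((hsv[...,0]<8)|(hsv[...,0]>172))&(hsv[...,1]>130)&(d>0)&(P[...,1]<-.1)
print(red.sum(),cv2.minAreaRect(P[red][:,:2].astype(np.float32)),np.percentile(P[red],[2,50,98],axis=0))
for r in ctrl.tip_of('scene','probe_tip')[:5]: print(r['score'],r['point'],atz('scene',r['point'],.15+.014))
cv2.imwrite('pics/s7c.png',cv2.resize(im[150:390,60:380,::-1],(720,540)))
o=ctrl.get_obs();print(o['ee_pos'],o['eef_rot'],o['force'],o['qpos'])"
```

```text
510 ((0.16301870346069336, -0.6385774612426758), (1.3656580448150635, 0.0708964467048645), 37.3643798828125) [[-0.0006 -0.7367  0.1121]
 [ 0.6718 -0.2335  0.1729]
 [ 0.7028 -0.2173  0.2146]]
0.9 [475.8, 247.3] [0.4489 0.4211 0.164 ]
0.82 [403.6, 202.1] [0.371  0.2371 0.164 ]
0.64 [136.3, 278.4] [ 0.7593 -0.2578  0.164 ]
0.62 [171.5, 248.8] [ 0.6645 -0.2217  0.164 ]
0.58 [387.1, 235.0] [0.4772 0.2253 0.164 ]
[ 0.645  -0.2271  0.1686] [ 3.141  -0.0032  2.9741] [-0.1658  0.6583 -2.5262] [-0.392   0.645   1.1396 -0.0001  1.3602 -1.7953]
```

View pics/s7c.png

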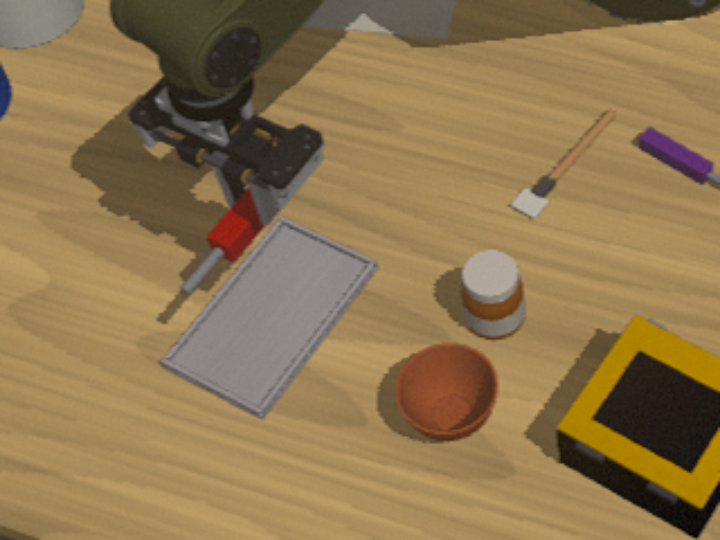

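>>> move_arm(targets=[[-1,0,0,0.3,0,0,0],[-1,0,0,0.8,0,0,0],[-1,0,0,1.3,0,0,0],[-1,0,0,1.8,0,0,0],[-1,0,0,2.2,0,0,0],[-1,0,0,2.45,0,0,0],[-1,0,0,2.6,0,0,0],[-1,0,0,2.65,0,0,0],[-1,0,0,2.65,0,0,0],[-1,0,0,2.65,0,0,0]])

```text
time_s: 18.0
ee_pos: [0.646, -0.2251, 0.0399]
eef_rot: [-3.141, 0.001, 2.977]
force: [-0.3, 0.1, -2.3]
grip_width: 0.0277
grip_force: 40.0
```

```bash
python3 -c "
from h import *
for n in('scene','top'):
    im,d,P=shot(n,n+'8')
    for p in('probe_tip','probe_butt'):
        for r in ctrl.tip_of(n,p)[:6]:
            w=atz(n,r['point'],.028)
            if w[1]<-.1: print(n,p,r['score'],r['point'],w)
cv2.imwrite('pics/s8c.png',cv2.resize(cv2.imread('pics/scene8.png')[180:360,80:320],(720,540)))
o=ctrl.get_obs();print(o['ee_pos'],o['eef_rot'],o['force'])"
```

```text
scene probe_tip 0.96 [154.3, 311.4] [ 0.76014479 -0.24938053  0.028     ]
scene probe_tip 0.61 [185.4, 280.0] [ 0.6585255  -0.21916449  0.028     ]
[ 0.64567757 -0.22512093  0.03921466] [-3.14150619e+00  3.72486939e-04  2.97678848e+00] [-0.86979176 -0.03621656 -1.41475458]
```

View pics/s8c.png

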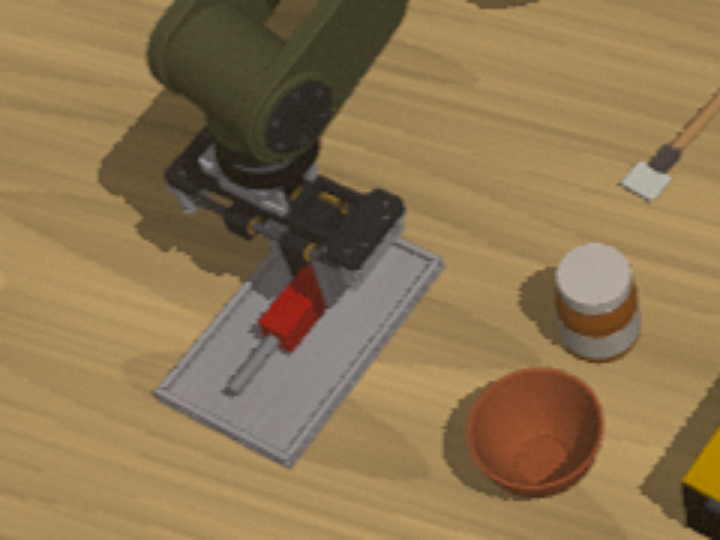

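The probe lies inside the tray outline, parallel to the rim. I'm lowering it gently.

>>> move_arm(targets=[[-1,0.05,0,0.06,0,0,0],[-1,0.05,0,0.12,0,0,0],[-1,0.05,0,0.16,0,0,0],[-1,0.05,0,0.18,0,0,0],[-1,0.05,0,0.19,0,0,0],[-1,0.05,0,0.2,0,0,0],[-1,0.05,0,0.2,0,0,0]])

```text
time_s: 19.0
ee_pos: [0.6431, -0.2247, 0.0289]
eef_rot: [-3.142, -0.0, 2.977]
force: [-0.1, -0.9, -1.5]
grip_width: 0.0275
grip_force: 40.0
```

>>> move_arm(targets=[[-1,0,0,0.01,0,0,0],[-1,0,0,0.02,0,0,0],[-1,0,0,0.02,0,0,0]])

```text
time_s: 19.3
ee_pos: [0.6431, -0.2247, 0.0279]
eef_rot: [3.142, -0.0, 2.977]
force: [0.3, 0.2, -1.5]
grip_width: 0.0279
grip_force: 40.0
```

>>> move_arm(targets=[[-1,0,0,0.005,0,0,0],[-1,0,0,0.01,0,0,0],[-1,0,0,0.01,0,0,0]])

```text
time_s: 19.6
ee_pos: [0.6431, -0.2247, 0.0275]
eef_rot: [-3.142, 0.0, 2.977]
force: [0.9, 0.4, -0.9]
grip_width: 0.0279
grip_force: 40.0
```

Practically touching, so I release to a modest opening and rise.

>>> move_arm(targets=[[-0.1,0,0,0,0,0,0],[-0.1,0,0,0,0,0,0],[-0.1,0,0,0,0,0,0],[-0.1,0,0,0,0,0,0],[-0.1,0,0,-0.1,0,0,0],[-0.1,0,0,-0.3,0,0,0],[-0.1,0,0,-0.6,0,0,0],[-0.1,0,0,-1.1,0,0,0],[-0.1,0,0,-1.7,0,0,0],[-0.1,0,0,-2.3,0,0,0],[-0.1,0,0,-2.6,0,0,0],[-0.1,0,0,-2.7,0,0,0]])

```text
time_s: 20.8
ee_pos: [0.6436, -0.2249, 0.165]
eef_rot: [-3.141, 0.003, 2.977]
force: [0.6, -0.8, -0.0]
grip_width: 0.042
grip_force: 0.0
```

```bash
python3 -c "
from h import *
np.set_printoptions(precision=4,suppress=True)
for n in('scene','top'):
    im,d,P=shot(n,n+'9')
    for p in('probe_tip','probe_butt'):
        for r in ctrl.tip_of(n,p)[:6]:
            w=atz(n,r['point'],.02)
            if w[1]<-.1:
                e=w[:2]-[.671,-.229];print(n,p,r['score'],'tray xy',e@[.986,-.165],e@[.165,.986])
    hsv=cv2.cvtColor(im,cv2.COLOR_RGB2HSV)
    red=((hsv[...,0]<8)|(hsv[...,0]>172))&(hsv[...,1]>130)&(d>0)&(abs(P[...,1]+.23)<.07)&(abs(P[...,0]-.67)<.11)
    if red.sum(): print(red.sum(),cv2.minAreaRect(P[red][:,:2].astype(np.float32)),np.percentile(P[red][:,2],[50,98]))
cv2.imwrite('pics/s9c.png',cv2.resize(cv2.imread('pics/scene9.png')[180:360,80:320],(720,540)))
o=ctrl.get_obs();print(o['ee_pos'],o['force'],o['grip_width'])"; python3 chk.py
```

```text
scene probe_tip 0.74 tray xy 0.08383787358534446 -0.004033976168982652
scene probe_butt 0.6 tray xy -0.08734388836109618 0.008354735819341187
649 ((0.6396443247795105, -0.22976674139499664), (0.04973912611603737, 0.12166528403759003), 80.0855484008789) [0.0315 0.038 ]
top probe_tip 0.67 tray xy 0.09154351144755096 -0.005575403330392241
171 ((0.6577768921852112, -0.2217404842376709), (0.018601953983306885, 0.0731431394815445), 79.9041519165039) [0.0318 0.0366]
[ 0.6427 -0.2245  0.1609] [0.5787 0.2259 0.8935] 0.04217885616791669
scene lid 2706 ((0.6847739815711975, 0.217473566532135), (0.16163623332977295, 0.15262597799301147), 76.89886474609375)
top lid 23 ((0.6406897902488708, 0.1691766232252121), (0.07794763892889023, 0.14068233966827393), 30.57586097717285)
21.2 [ 0.6429 -0.2246  0.1614] [ 3.1412 -0.0015  2.9767] [-0.2246  0.2922 -0.5947] [ 0.0372  0.0064 -0.0318] 0.042326790531711574
```

View pics/s9c.png

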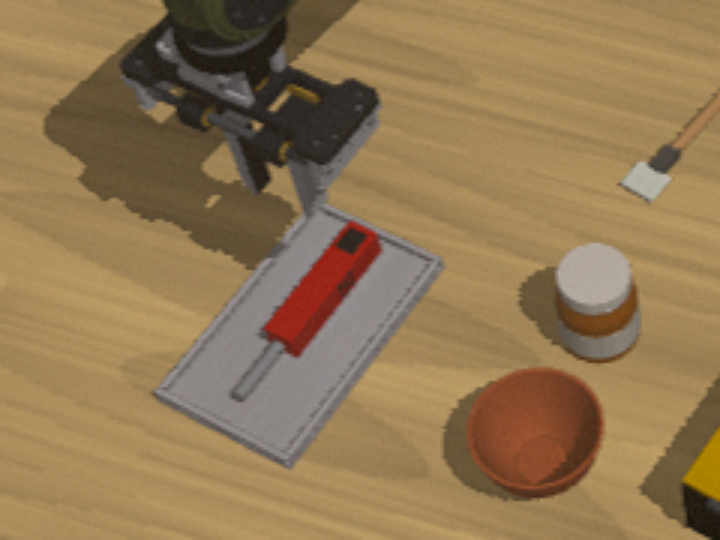

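The probe lies flat in the tray, display up, with both ends inside the rim, and the gripper is clear.

```bash
python3 -c "
from station import ctrl;print(ctrl.hand_in())"
```

```text
the job is handed in; nothing more can be done
None
```

The job is handed in (no verdict was returned): the red probe came out of the case in small swings and lies flat in the tray, display up and inside the rim; the case shifted no more than about 2 mm by camera, and the arm stayed clear of the jar, bowl and brush.

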